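# Make up two field-sampling kits

## Task

Make up two sampling kits in the two dark steel trays. In the tray with a divider, stand the short wide cup in the larger compartment with the tall narrow cup nested inside it, sitting fully down on its floor, and stand the tall capped tube in the smaller compartment; in the undivided tray, stand the squat lidded jar and the small dropper bottle side by side with a clear gap between them. Everything must end upright and let go, and the short capped tube is not part of a kit: leave it standing where it is.

Things in the scene. Friction and masses are not known exactly. Their poses are not given: they have to be found in the camera images.
- wide_cup_mid (a point): Short wide open cup, off-white plastic, 60 mm tall, 50 g. Outside diameter 46 mm at the foot, tapering to 57 mm at 38 mm up, then an upright rim band, diameter 60 mm, from 40 to 60 mm up (grip there). Floor 3 mm thick; inside diameter 41 mm at the floor, 55 mm at the mouth. Point: on its axis, 30 mm above its foot. Starts loose and upright on the bench; z axis up.
- narrow_cup_mid (a point): Tall narrow open cup, off-white plastic, 95 mm tall, 50 g. Outside diameter 34 mm at the foot, tapering to 49 mm at 68 mm up, then an upright rim band, diameter 52 mm, from 70 to 95 mm up (grip there). Goes loosely into the wide cup down to its floor, then stands 38 mm above its rim. Point: on its axis, 47.5 mm above its foot. Starts loose and upright on the bench; z axis up.
- tall_tube_mid (a point): Tall self-standing sample tube, frosted plastic, 115 mm tall with its cap, 30 mm in diameter; magenta cap 35 mm in diameter on the top 20 mm (grip there). 40 g. Point: on its axis, half-way up (57.5 mm above its foot). Starts loose and upright on the bench; z axis up.
- short_tube_mid (a point): Short self-standing sample tube, like the tall one but only 70 mm tall; same 30 mm body and 35 mm magenta cap. To be left where it stands. Point: on its axis, half-way up (35 mm above its foot). Starts loose and upright on the bench; z axis up.
- jar_mid (a point): Squat closed jar, frosted body with a paper band and a white lid, 62 mm in diameter from foot to lid, 60 mm tall, 140 g. Point: on its axis, half-way up (30 mm above its foot). Starts loose and upright on the bench; z axis up.
- bottle_mid (a point): Small dropper bottle, dark amber, 90 mm tall, 70 g: body 36 mm in diameter up to 56 mm (grip above 35 mm), then shoulder, narrow black cap (20 mm) and rubber teat. Point: on its axis, half-way up (45 mm above its foot). Starts loose and upright on the bench; z axis up.
- divided_tray: Dark steel tray with a divider, fixed to the bench, 96 mm (x) by 176 mm (y) outside; walls and divider 18 mm tall, 4 mm thick; floor 4 mm thick. Divider across at y = -20 mm: larger compartment 88 x 102 mm centred at (0, +33) mm, smaller 88 x 62 mm centred at (0, -53) mm. Origin: centre of its underside, at bench height; z up, turned up to 0.45 rad about z.
- plain_tray: Dark steel tray without divider, fixed to the bench, 110 mm (x) by 170 mm (y) outside, 102 x 162 mm inside; walls 18 mm tall, 4 mm thick; floor 4 mm thick. Jar and bottle fit side by side along its y, about 40 mm either side of the middle. Origin: centre of its underside, at bench height; z up, turned up to 0.45 rad about z.
Things that resemble listed ones, but are neither listed nor needed, are in the scene too. Leave any orange or pink look-alike of the part that bears jar_mid alone.

How it is judged (in metres and radians):
At the end, for the whole second after the job is handed in: Wide cup on the larger compartment's floor, narrow cup down on its floor (4 mm; axes within 8 mm); tall tube on the smaller compartment's floor; jar and bottle on the plain tray's floor, axes over 53 mm apart; all upright (0.1 rad), at rest; short tube moved under 15 mm (x of wide_cup_mid in the frame of divided_tray between -0.024 and 0.024 m and y of wide_cup_mid in the frame of divided_tray between 0.001 and 0.065 m and z of wide_cup_mid in the frame of divided_tray between 0.03 and 0.038 m and horizontal distance between narrow_cup_mid and wide_cup_mid below 0.008 m and z of narrow_cup_mid in the frame of wide_cup_mid between 0.0165 and 0.0245 m and x of tall_tube_mid in the frame of divided_tray between -0.033 and 0.033 m and y of tall_tube_mid in the frame of divided_tray between -0.073 and -0.033 m and z of tall_tube_mid in the frame of divided_tray between 0.0575 and 0.0655 m and x of jar_mid in the frame of plain_tray between -0.024 and 0.024 m and y of jar_mid in the frame of plain_tray between -0.055 and 0.055 m and z of jar_mid in the frame of plain_tray between 0.03 and 0.038 m and x of bottle_mid in the frame of plain_tray between -0.037 and 0.037 m and y of bottle_mid in the frame of plain_tray between -0.067 and 0.067 m and z of bottle_mid in the frame of plain_tray between 0.045 and 0.053 m and horizontal distance between jar_mid and bottle_mid above 0.053 m and angle between each of wide_cup_mid, narrow_cup_mid, tall_tube_mid, short_tube_mid, jar_mid, bottle_mid's own z axis and vertical below 0.1 rad and linear speed of each of wide_cup, narrow_cup, tall_tube, short_tube, jar, bottle below 0.02 m/s and distance of short_tube_mid from where it was at the start of the episode below 0.015 m); the robot touches nothing.
It fails at once if the short tube is knocked over (angle between short_tube_mid's own z axis and vertical above 0.6 rad).
It fails at once if the short tube is carried off or pushed away (distance of short_tube_mid from where it was at the start of the episode above 0.03 m).
It also fails if it takes over 128 s, if anything falls off the work surface, if the arm or the gripper's body presses on something with over 40 N, if the wrist force passes 120 N, or if a joint passes its speed limit or range.

## Robot

A 6-joint arm with a two-finger parallel gripper is mounted at the origin on the work surface. World frame = base frame: x ahead of the robot, y to its left, z up, the work surface at z = 0. Lengths are in mm, angles in rad, forces in N, time in s.
With the tool pointing down it reaches from about 300 to 775 mm from the base axis. Payload 14.6 kg.
Tool frame: the origin (TCP) lies at the very end of the fingers, on their centre line; the grasp point (between the pads) lies 19 mm behind it; z points along the fingers, y is the line along which they close (so a half turn about z gives the same grasp; the last joint's range is limited). The gripper opens to 94 mm and grips with 3 to 60 N. Pads are 16 mm wide; open, the fingers measure 119 mm over their backs; the gripper's body (75 mm by 177 mm) begins 78 mm behind the grasp point.
Start: joints at [-1.411, 0.3, 1.521, -0, 1.321, -0.067], TCP at [123.667, -535.906, 205.446] pointing down, gripper open.
Joint ranges: [-3.03, 3.03], [-0.79, 2.21], [0.23, 2.52], [-1.04, 4.18], [0, 3.07], [-2.55, 2.55]. Speed limits (rad/s): [2.22, 2.22, 2.57, 3.14, 3.14, 3.14].

## Interface

Orientations are given as [roll, pitch, yaw] about the fixed x, y, z axes, in that order (R = Rz(yaw) Ry(pitch) Rx(roll)).
In Python, from cell import manip gives the robot as it stands.
- The arm moves only by the tool servo_tool, never from a script. Its argument "motion" is a list that holds one entry, the list of rows, each a list of 7 numbers: the shift along the world's x, y, z as a fraction of full scale, then the turn, a rotation vector about the world's x, y, z as a fraction of full scale, then the closure, from 0 (fully open) to 1 (shut). In form: [[[x, y, z, rx, ry, rz, gripper], ...]]. A call has 1 to 10 rows; each row is the pose to reach, as a shift and turn from the pose commanded when the call began, turning the shorter way round; what a row does not reach only later rows make up. Full scale, the value 1, is 0.5 m for a shift and pi rad for a turn. A row lasts 1/10 s, in which the tool goes at most 50 mm and 8.59 degrees, less where a joint would pass 70% of its speed; a pose out of reach is approached as far as the arm can. A call with a number of a shift or a turn outside -1 to 1 is refused whole. A call with a gripper value outside its range is refused whole. The fingers move at their own pace and stop on an object; "newtons" is the grip in N (left out, the last holds). Time passes only in rows, so rows that repeat a pose let the fingers close. It gives the time, the measured TCP pose, the force, the opening and the grip force at its end, in the units of the state.
- manip.read_state(): the state, without advancing time (a new reading comes with each control period).
- manip.camera(name): name is "scene" or "top" or "wrist"; returns a dict with "frame" (384x512x3 uint8, red, green, blue), "range_z" (384x512 float32, mm along the optical axis (not along the pixel's ray), 0 where there is no reading), "vfov" (degrees; the focal length in pixels is half the picture's height over the tangent of half this angle, whatever the lens; pixels are square), "cx", "cy" (the principal point, pixels), "k1" (the pictures are not rectified: a ray, as slopes to the right and down, at radius r is drawn at 1 + k1 r^2 times it, then the intrinsics apply), "cam_to_world" (4x4, takes a point from camera to world coordinates). Camera axes: x right, y down, z forward; pixel columns grow to the right and rows downward; lengths in mm; the calibration is good to about 2 mm. A picture is of the moment at which its call begins.
- manip.sign_off(): hands the job in; it is judged then, once.
The state is a dict: "clock": time; "joints": joint angles; "qd": joint speeds; "effort": joint torques, N m; "eef_pos": TCP position; "eef_rot": TCP orientation; "wrist_force": force on the tool from outside, world axes, zero at the start; "moment": the same for the moment, N m; "finger_gap": finger opening in mm; "finger_force": force on a finger pad.
Only numpy, scipy, OpenCV 4.12 (cv2) and the standard library are available. Lean on these libraries where they do the work, as an engineer would, in place of code of your own. Each camera call takes 0.05 s, during which the arm holds its last target. There are 200 camera calls.

## Working session

There is one attempt and no reset: what is moved stays moved. The work goes in short steps, Python scripts to look and compute and a tool call to move; the robot and the scene stay as the last step left them, time stands still between calls to the robot, and variables do not carry over. Pictures are saved under pics/ and viewed, at most 14 in all, crops included, and the job is handed in when it is done.

Besides the shell and the picture viewer there is one more tool, called after "Emit:" in YAML: its name, and indented under it one key for each argument. servo_tool: Moves the arm, as the interface text tells. Its arguments: {"type":"object","properties":{"motion":{"type":"array"},"newtons":{"type":"number"}},"required":["motion"]}

```bash
mkdir -p pics
cat > h.py <<'E'
import numpy as np, cv2
from cell import manip
def snap(n):
    c=manip.camera(n); return c
def intr(c):
    f=c["frame"].shape[0]/2/np.tan(np.radians(c["vfov"])/2)
    K=np.array([[f,0,c["cx"]],[0,f,c["cy"]],[0,0,1.]]); return K,np.array([c["k1"],0,0,0,0.])
def cloud(c):
    K,d=intr(c); h,w=c["range_z"].shape
    u,v=np.meshgrid(np.arange(w),np.arange(h))
    p=cv2.undistortPoints(np.stack([u,v],-1).reshape(-1,1,2).astype(float),K,d).reshape(h,w,2)
    z=c["range_z"].astype(float); P=np.dstack([p[...,0]*z,p[...,1]*z,z])
    T=np.array(c["cam_to_world"]); W=P@T[:3,:3].T+T[:3,3]; W[z==0]=np.nan; return W
def save(c,name,s=1.5):
    cv2.imwrite("pics/"+name,cv2.resize(c["frame"][...,::-1],None,fx=s,fy=s))
E
python3 - <<'E'
from h import *
for n in("top","scene"):
    c=snap(n); save(c,n+"0.png"); np.savez(n+"0.npz",W=cloud(c),f=c["frame"]); print(n,np.round(c["cam_to_world"],2).tolist(),c["vfov"],c["k1"])
print(manip.read_state())
E
```

```text
top [[-0.03, -0.99, 0.12, 438.14], [-1.0, 0.03, 0.01, 43.49], [-0.01, -0.12, -0.99, 1165.68], [0.0, 0.0, 0.0, 1.0]] 52.75237013789773 0.04583654256422234
scene [[0.52, 0.63, -0.58, 1187.46], [0.85, -0.38, 0.36, -326.38], [0.01, -0.68, -0.73, 850.13], [0.0, 0.0, 0.0, 1.0]] 54.623002904992525 -0.054913113686545334
{'clock': 0.1, 'joints': array([-1.41060415e+00,  3.00411063e-01,  1.52154194e+00, -2.73411063e-05,
        1.32068678e+00, -6.66122462e-02]), 'qd': array([ 0.00013498, -0.00116529, -0.00210548, -0.0014717 ,  0.00072022,
       -0.00011186]), 'effort': array([ 3.93171149e-04, -5.32645512e+01, -3.53283048e+01,  7.09201279e-02,
        2.35098257e-02, -4.34110621e-05]), 'eef_pos': array([ 123.62050253, -535.67819017,  204.93581666]), 'eef_rot': array([-3.14054609e+00, -4.32753757e-05,  2.26811178e-01]), 'wrist_force': array([-0.31081091, -0.29877514,  0.08808914]), 'moment': array([ 0.01576996,  0.00400553, -0.02275102]), 'finger_force': 0.0, 'finger_gap': 94.2313278740774}
```

View pics/top0.png

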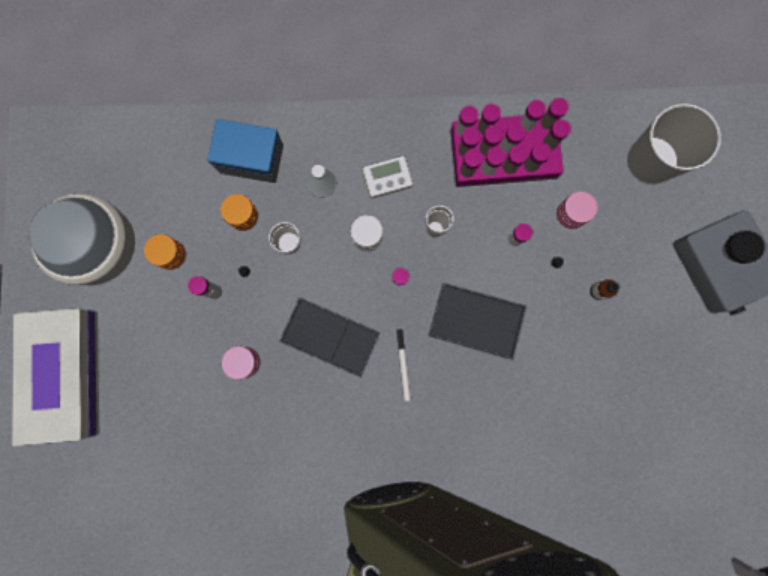

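View pics/scene0.png

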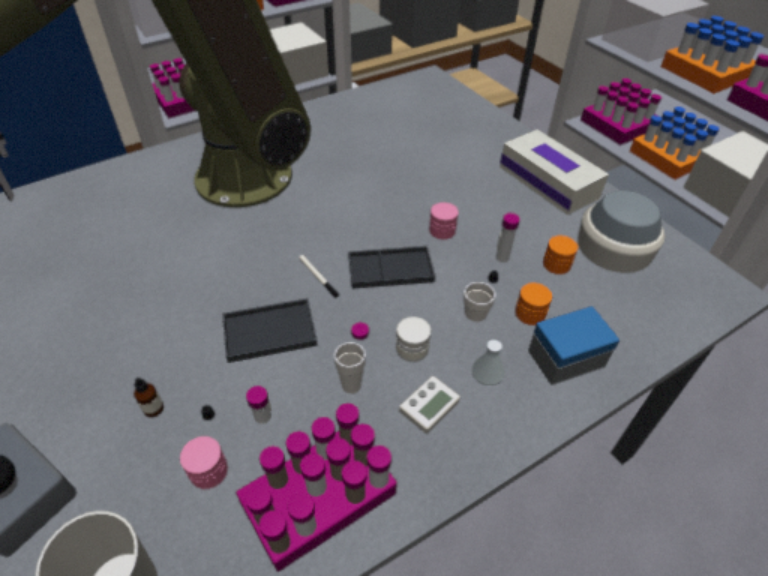

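The top picture shows, in pixels at 1.5× scale:
- Wide cup (285,238), narrow cup (439,220)
- Tall tube (200,287), short tube (522,233)
- White jar (366,232). The orange and pink jars are look-alikes.
- Amber bottle (605,290)
- Divided tray (330,337), plain tray (478,322)
- Loose cap (400,276)

Next I'll measure these from the depth images.

```bash
cat > m.py <<'E'
from h import *
D=np.load("top0.npz");W=D["W"];S=np.load("scene0.npz")["W"].reshape(-1,3)
S=S[~np.isnan(S[:,0])]
objs=dict(wide=(285,238,60),narrow=(439,220,95),tall=(200,287,115),short=(522,233,70),jar=(366,232,60),bottle=(605,290,90))
def circ(p):
    return cv2.minEnclosingCircle(p[:,:2].astype(np.float32))
V=W.reshape(-1,3);V=V[~np.isnan(V[:,0])]
for n,(u,v,h) in objs.items():
    u=int(u/1.5);v=int(v/1.5)
    q=W[v-14:v+15,u-14:u+15].reshape(-1,3); q=q[q[:,2]>h-14 if n!="bottle" else q[:,2]>40]
    c=np.median(q[:,:2],0) if len(q) else None
    if c is None: print(n,"none");continue
    for nm,P in(("top",V),("scene",S)):
        p=P[(np.hypot(*(P[:,:2]-c).T)<45)&(P[:,2]>12)]
        zt=np.percentile(p[:,2],99)
        t=p[np.abs(p[:,2]-h)<6] if n!="bottle" else p
        if len(t)<4: print(n,nm,len(p),"zt",zt.round(1)); continue
        (x,y),r=circ(t); print(n,nm,len(t),"zt",zt.round(1),"c",round(x,1),round(y,1),"r",round(r,1),"med",np.median(t,0).round(1), "bot",p[:,:2].mean(0).round(1))
f=D["f"]
for n,(u0,u1,v0,v1) in dict(div=(270,390,290,385),plain=(420,535,275,365)).items():
    a=f[int(v0/1.5):int(v1/1.5),int(u0/1.5):int(u1/1.5)]; w=W[int(v0/1.5):int(v1/1.5),int(u0/1.5):int(u1/1.5)]
    m=(a.max(-1)<48)&(w[...,2]>-5)
    m2=cv2.connectedComponentsWithStats(m.astype(np.uint8)); k=1+np.argmax(m2[2][1:,4]); q=w[m2[1]==k]
    print(n,len(q),cv2.minAreaRect(q[:,:2].astype(np.float32)),"z",np.percentile(q[:,2],[5,50,95]).round(1), cv2.boxPoints(cv2.minAreaRect(q[:,:2].astype(np.float32))).round(0).tolist())
b=V[(V[:,0]>350)&(V[:,0]<500)&(abs(V[:,1])<10)]; print("bench z",np.median(b[:,2]),np.median(S[abs(S[:,2])<8,2]))
E
python3 m.py
```

```text
wide top 71 zt 64.0 c 669.9 224.6 r 29.8 med [667.8 225.8  59.4] bot [675.  229.4]
wide scene 87 zt 62.7 c 671.4 223.3 r 31.0 med [670.1 222.1  58.9] bot [671.3 224.4]
narrow top 61 zt 98.8 c 689.3 -72.7 r 25.8 med [691.4 -73.8  94.4] bot [694.5 -75.3]
narrow scene 107 zt 97.2 c 692.0 -73.0 r 26.7 med [690.8 -74.4  94.5] bot [692.9 -74.1]
tall top 127 zt 118.2 c 573.8 373.6 r 17.0 med [573.3 373.7 114.9] bot [572.  368.6]
tall scene 77 zt 118.7 c 574.2 372.2 r 19.4 med [577.2 370.4 115.4] bot [580.4 366.7]
short top 114 zt 75.2 c 664.3 -236.1 r 17.4 med [ 663.6 -235.4   69.7] bot [ 661.5 -232.9]
short scene 148 zt 72.3 c 666.0 -236.0 r 18.2 med [ 668.4 -235.6   69.8] bot [ 672.9 -236.6]
jar top 342 zt 64.6 c 678.0 65.3 r 31.0 med [677.4  64.8  60.2] bot [674.5  64.6]
jar scene 341 zt 63.7 c 680.9 64.4 r 32.5 med [683.   63.7  60.2] bot [689.2  58.9]
bottle top 203 zt 91.8 c 554.2 -392.7 r 19.8 med [ 551.1 -384.3   59.5] bot [ 551.7 -385.7]
bottle scene 310 zt 92.0 c 556.8 -393.6 r 17.9 med [ 564.6 -392.6   56.2] bot [ 564.2 -392.6]
div 3 ((548.2900390625, 203.78334045410156), (0.09458804875612259, 6.839267730712891), 68.06127166748047) z [-1.1  2.4  7.9] [[545.0, 205.0], [551.0, 202.0], [551.0, 203.0], [545.0, 205.0]]
plain 5 ((440.97210693359375, -216.1450653076172), (0.6495510339736938, 12.138246536254883), 74.99552917480469) z [ 4.2  9.  14.1] [[435.0, -215.0], [447.0, -218.0], [447.0, -217.0], [435.0, -214.0]]
bench z 7.897156694177852 0.42239858039476985
```

Run:
```python
from h import *
f=np.load("top0.npz")["f"][110:260,110:430,::-1]
cv2.imwrite("pics/crop.png",cv2.resize(f,None,fx=2.5,fy=2.5,interpolation=2))
```

```text
(no output)
```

View pics/crop.png

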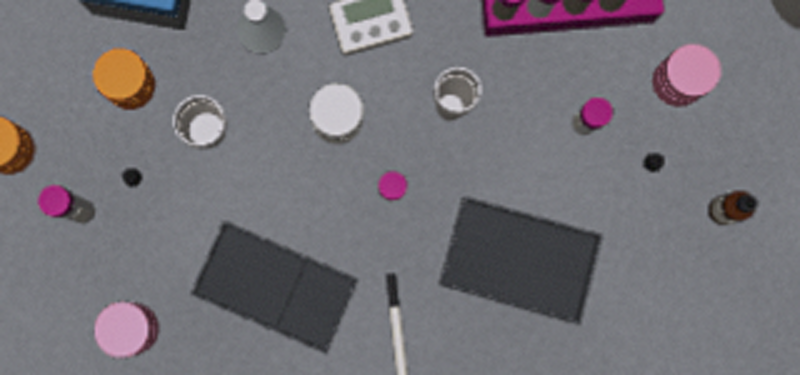

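The crop confirms the targets: white jar (336,111), with orange at (122,75) and pink at (692,70) and (122,328) as look-alikes. The wide cup is at (199,121), the narrow cup at (457,91), the short tube (leave it) at (596,113), the tall tube at (55,201) and the bottle at (735,206). The divided tray is around (275,286), with its larger compartment to the left (+y). The plain tray is around (520,260).

```bash
cat > t.py <<'E'
from h import *
def ray(c,uv,z):
    K,d=intr(c);T=np.array(c["cam_to_world"])
    p=cv2.undistortPoints(np.array(uv,float).reshape(-1,1,2),K,d).reshape(-1,2)
    r=np.c_[p,np.ones(len(p))]@T[:3,:3].T; return T[:3,3]+r*((z-T[2,3])/r[:,2])[:,None]
if __name__=="__main__":
    c=snap("top");g=c["frame"].max(-1)
    for n,(u0,u1,v0,v1) in dict(div=(270,390,290,385),plain=(420,535,275,365)).items():
        s=1.5;a=g[int(v0/s):int(v1/s),int(u0/s):int(u1/s)]
        t,m=cv2.threshold(a,0,1,cv2.THRESH_BINARY_INV+cv2.THRESH_OTSU)
        q=cv2.connectedComponentsWithStats(m);k=1+np.argmax(q[2][1:,4]);v,u=np.nonzero(q[1]==k)
        P=ray(c,np.c_[u+int(u0/s),v+int(v0/s)],18)
        R=cv2.minAreaRect(P[:,:2].astype(np.float32));print(n,t,len(u),R,P.mean(0).round(1)); print(cv2.boxPoints(R).round(1).tolist())
    for n,cr in dict(div=[(225,222),(357,278),(327,351),(192,294),(305,262),(280,334)],plain=[(463,198),(601,235),(578,323),(441,284)]).items():
        P=ray(c,np.array(cr)/2.5+110,18)[:,:2];print(n,P.round(1).tolist(),P[:4].mean(0).round(1))
    P=ray(c,np.array([(735,204)])/2.5+110,88);print("teat",P)
E
python3 t.py
```

```text
div 96.0 1926 ((476.25128173828125, 143.30979919433594), (175.54299926757812, 95.60918426513672), 64.9715347290039) [475.8 143.2  18. ]
[[395.79998779296875, 84.0], [482.3999938964844, 43.599998474121094], [556.7000122070312, 202.60000610351562], [470.1000061035156, 243.10000610351562]]
plain 95.0 2173 ((500.03118896484375, -147.83367919921875), (172.17987060546875, 110.71174621582031), 72.53518676757812) [ 499.3 -148.3   18. ]
[[421.3999938964844, -213.3000030517578], [527.0, -246.60000610351562], [578.7000122070312, -82.30000305175781], [473.1000061035156, -49.099998474121094]]
div [[553.1, 199.8], [482.3, 44.4], [398.1, 82.0], [468.9, 239.6], [502.9, 105.5], [419.3, 136.6]] [475.6 141.4]
plain [[573.9, -84.6], [525.3, -245.3], [423.0, -212.4], [472.5, -54.4]] [ 498.7 -149.2]
teat [[ 550.41404936 -376.73739577   88.        ]]
```

Emit:
servo_tool:
  motion:
    - [[0.864,0.286,-0.05,0,0,0.289,0],[0.864,0.286,-0.05,0,0,0.289,0],[0.864,0.286,-0.05,0,0,0.289,0],[0.864,0.286,-0.05,0,0,0.289,0],[0.864,0.286,-0.05,0,0,0.289,0],[0.864,0.286,-0.05,0,0,0.289,0],[0.864,0.286,-0.05,0,0,0.289,0],[0.864,0.286,-0.05,0,0,0.289,0],[0.864,0.286,-0.05,0,0,0.289,0],[0.864,0.286,-0.05,0,0,0.289,0]]
  newtons: 15

```text
clock: 1.15
eef_pos: [559.5, -389.8, 178.7]
eef_rot: [-3.14, -0.001, 1.139]
wrist_force: [0.3, 0.2, -0.8]
finger_gap: 93.9
finger_force: 0.0
```

Emit:
servo_tool:
  motion:
    - [[0,0,0,0,0,0,0],[0,0,0,0,0,0,0],[0,0,0,0,0,0,0],[0,0,0,0,0,0,0]]

```text
clock: 1.55
eef_pos: [554.7, -393.7, 181.0]
eef_rot: [3.141, 0.0, 1.133]
wrist_force: [-0.3, 0.7, 0.1]
finger_gap: 93.6
finger_force: 0.0
```

Run:
```python
from h import *
print({k:manip.read_state()[k] for k in("clock","eef_pos","eef_rot","joints")})
c=snap("wrist");save(c,"w1.png");np.savez("w1.npz",W=cloud(c),f=c["frame"])
W=np.load("top0.npz")["W"].reshape(-1,3);W=np.vstack([W,np.load("scene0.npz")["W"].reshape(-1,3)]);W=W[~np.isnan(W[:,0])]
d=np.array([.906,-.423]);e=np.array([.423,.906])
for n,(x,y,r) in dict(wide=(670.5,224,35),narrow=(690.5,-73,32),tall=(574,373,25),jar=(679.5,65,37),bottle=(555.5,-393,25)).items():
    q=W-[x,y,0];a=q[:,:2]@d;b=q[:,:2]@e;m=(abs(a)<100)&(abs(b)<50)&(np.hypot(a,b)>r+3)&(q[:,2]<250)
    print(n,np.percentile(W[m,2],[90,98,99.7]).round(0))
P=np.load("w1.npz")["W"].reshape(-1,3);p=P[(np.hypot(P[:,0]-555.5,P[:,1]+393)<40)&(P[:,2]>15)&(P[:,2]<100)]
for lo,hi in((78,95),(60,76),(40,55),(15,40)):
    t=p[(p[:,2]>lo)&(p[:,2]<hi)]
    if len(t)>5: print(lo,len(t),cv2.minEnclosingCircle(t[:,:2].astype(np.float32)),t.mean(0))
```

```text
{'clock': 1.55, 'eef_pos': array([ 554.72178067, -393.72511826,  180.96506719]), 'eef_rot': array([3.14113652e+00, 2.01776310e-04, 1.13324620e+00]), 'joints': array([-6.71047080e-01,  6.15654529e-01,  1.12490104e+00, -9.20917519e-05,
        1.40054664e+00, -2.33481414e-01])}
wide [ 3.  5. 10.]
narrow [ 3.  4. 28.]
tall [ 3. 15. 21.]
jar [ 4. 23. 25.]
bottle [3. 4. 6.]
78 405 ((554.1730346679688, -393.5474548339844), 10.062163352966309) [ 554.87908573 -392.31888792   84.65340693]
60 408 ((554.0498657226562, -393.45806884765625), 16.08930015563965) [ 556.73689163 -388.97803627   63.64507151]
40 118 ((555.4215087890625, -391.522216796875), 17.94318199157715) [ 560.29592044 -380.92610381   46.76934579]
15 112 ((556.7691650390625, -388.2801513671875), 17.222150802612305) [ 560.79772247 -379.90638711   29.12405398]
```

View pics/w1.png

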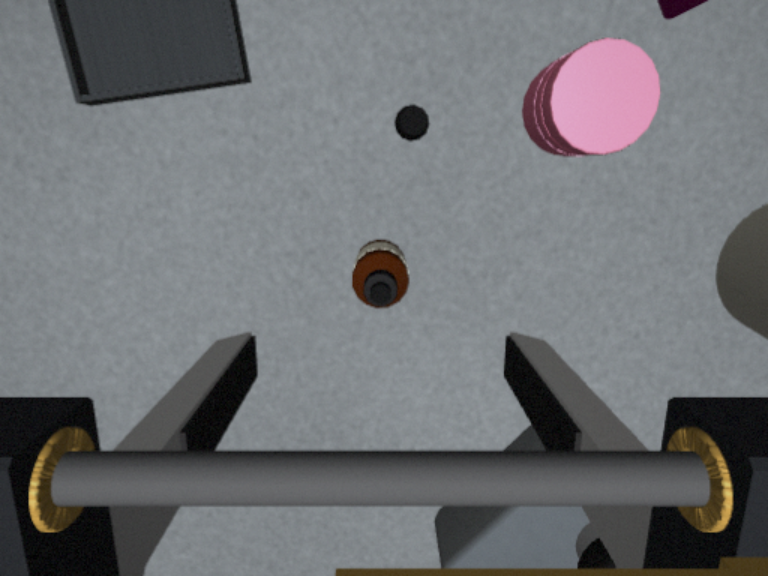

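The wrist picture shows the bottle at (380,275), centred between the fingers. Its measured axis is within 1 mm of the TCP.

Emit:
servo_tool:
  motion:
    - [[0,0,-0.07,0,0,0,0],[0,0,-0.14,0,0,0,0],[0,0,-0.21,0,0,0,0],[0,0,-0.27,0,0,0,0],[0,0,-0.305,0,0,0,0],[0,0,-0.305,0,0,0,0],[0,0,-0.305,0,0,0,1],[0,0,-0.305,0,0,0,1],[0,0,-0.305,0,0,0,1],[0,0,-0.305,0,0,0,1]]
  newtons: 15

```text
clock: 2.6
eef_pos: [556.0, -393.2, 29.0]
eef_rot: [3.14, 0.0, 1.135]
wrist_force: [0.4, 0.7, -0.1]
finger_gap: 65.2
finger_force: 0.0
```

Emit:
servo_tool:
  motion:
    - [[0,0,0,0,0,0,1],[0,0,0,0,0,0,1],[0,0,0,0,0,0,1],[0,0,0,0,0,0,1],[0,0,0,0,0,0,1],[0,0,0,0,0,0,1]]

```text
clock: 3.2
eef_pos: [555.7, -392.9, 28.0]
eef_rot: [3.142, -0.0, 1.135]
wrist_force: [-0.4, 0.2, -0.6]
finger_gap: 35.5
finger_force: 15.0
```

Emit:
servo_tool:
  motion:
    - [[0,0,0.04,0,0,0,1],[0,0,0.08,0,0,0,1],[-0.015,0.05,0.1,0,0,0,1],[-0.035,0.11,0.1,0,0,0,1],[-0.055,0.17,0.1,0,0,0,1],[-0.075,0.23,0.1,0,0,0,1],[-0.095,0.29,0.1,0,0,0,1],[-0.115,0.35,0.1,0,0,0,1],[-0.13,0.39,0.1,0,0,0,1],[-0.135,0.414,0.1,0,0,0,1]]

```text
clock: 4.2
eef_pos: [487.7, -184.6, 78.1]
eef_rot: [-3.141, -0.0, 1.136]
wrist_force: [0.0, -0.3, -1.5]
finger_gap: 35.6
finger_force: 15.0
```

Emit:
servo_tool:
  motion:
    - [[0,0,0,0,0,0,1],[0,0,-0.03,0,0,0,1],[0,0,-0.06,0,0,0,1],[0,0,-0.075,0,0,0,1],[0,0,-0.083,0,0,0,1],[0,0,-0.088,0,0,0,1],[0,0,-0.091,0,0,0,1],[0,0,-0.091,0,0,0,1],[0,0,-0.091,0,0,0,1]]

```text
clock: 5.1
eef_pos: [488.3, -186.0, 32.8]
eef_rot: [3.141, -0.0, 1.135]
wrist_force: [-0.2, -0.5, -0.3]
finger_gap: 35.6
finger_force: 15.0
```

Emit:
servo_tool:
  motion:
    - [[0,0,-0.002,0,0,0,1],[0,0,-0.002,0,0,0,1],[0,0,-0.002,0,0,0,0],[0,0,-0.002,0,0,0,0],[0,0,-0.002,0,0,0,0],[0,0,0,0,0,0,0],[0,0,0.03,0,0,0,0],[0,0,0.1,0,0,0,0],[0,0,0.2,0,0,0,0],[0.02,0.03,0.29,0,0,0,0]]

```text
clock: 6.1
eef_pos: [497.5, -171.6, 179.5]
eef_rot: [-3.142, 0.0, 1.133]
wrist_force: [-0.0, -0.6, 0.8]
finger_gap: 93.3
finger_force: 0.0
```

Emit:
servo_tool:
  motion:
    - [[0.363,0.472,0,0,0,0,0],[0.363,0.472,0,0,0,0,0],[0.363,0.472,0,0,0,0,0],[0.363,0.472,0,0,0,0,0],[0.363,0.472,0,0,0,0,0],[0.363,0.472,0,0,0,0,0],[0.363,0.472,0,0,0,0,0],[0.363,0.472,0,0,0,0,0],[0.363,0.472,0,0,0,0,0]]

```text
clock: 7.0
eef_pos: [679.3, 64.2, 177.5]
eef_rot: [-3.141, 0.0, 1.134]
wrist_force: [0.5, -0.5, 0.1]
finger_gap: 93.9
finger_force: 0.0
```

```bash
cat > near.py <<'E'
import sys
from h import *
x,y,lo,hi,r=map(float,sys.argv[1:6])
print({k:manip.read_state()[k].round(3) for k in("eef_pos","eef_rot","wrist_force")})
cams=sys.argv[6].split(",")
for n in cams:
    c=snap(n)
    if len(sys.argv)>7: save(c,n+sys.argv[7]+".png")
    P=cloud(c).reshape(-1,3);p=P[(np.hypot(P[:,0]-x,P[:,1]-y)<r)&(P[:,2]>lo)&(P[:,2]<hi)]
    if len(p)>5: print(n,len(p),cv2.minEnclosingCircle(p[:,:2].astype(np.float32)),p.mean(0).round(1))
E
python3 near.py 679.5 65 53 66 42 wrist,top,scene _2
```

```text
{'eef_pos': array([679.268,  64.15 , 177.536]), 'eef_rot': array([-3.141,  0.   ,  1.134]), 'wrist_force': array([ 0.538, -0.503,  0.067])}
wrist 3508 ((679.3909912109375, 64.76239776611328), 31.04583740234375) [679.9  66.   60.8]
scene 351 ((680.2328491210938, 64.3958740234375), 32.02800369262695) [683.3  63.3  60.1]
```

View pics/wrist_2.png

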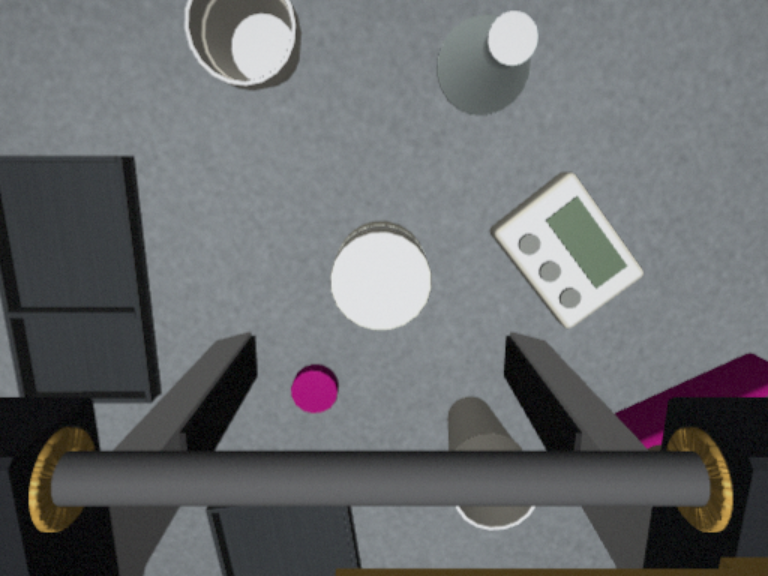

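The wrist picture shows the white jar's lid at (381,281), centred, with the fingers clear of the timer at (567,250).

Emit:
servo_tool:
  motion:
    - [[0,0.001,-0.07,0,0,0,0],[0,0.001,-0.14,0,0,0,0],[0,0.001,-0.21,0,0,0,0],[0,0.001,-0.27,0,0,0,0],[0,0.001,-0.301,0,0,0,0],[0,0.001,-0.301,0,0,0,0],[0,0.001,-0.301,0,0,0,1],[0,0.001,-0.301,0,0,0,1],[0,0.001,-0.301,0,0,0,1],[0,0.001,-0.301,0,0,0,1]]
  newtons: 20

```text
clock: 8.15
eef_pos: [680.0, 65.6, 27.9]
eef_rot: [3.14, -0.001, 1.135]
wrist_force: [-0.4, -0.1, -0.1]
finger_gap: 65.6
finger_force: 0.0
```

Emit:
servo_tool:
  motion:
    - [[0,0,0,0,0,0,1],[0,0,0,0,0,0,1],[0,0,0,0,0,0,1]]

```text
clock: 8.45
eef_pos: [680.0, 65.6, 27.7]
eef_rot: [3.141, -0.0, 1.135]
wrist_force: [-2.0, -0.4, 7.1]
finger_gap: 61.6
finger_force: 20.0
```

Emit:
servo_tool:
  motion:
    - [[0,0,0.03,0,0,0,1],[0,0,0.07,0,0,0,1],[-0.01,-0.01,0.11,0,0,0,1],[-0.06,-0.06,0.12,0,0,0,1],[-0.11,-0.11,0.12,0,0,0,1],[-0.16,-0.16,0.12,0,0,0,1],[-0.21,-0.21,0.12,0,0,0,1],[-0.26,-0.27,0.12,0,0,0,1],[-0.31,-0.32,0.12,0,0,0,1],[-0.336,-0.35,0.12,0,0,0,1]]

```text
clock: 9.45
eef_pos: [510.1, -110.8, 87.7]
eef_rot: [3.142, 0.0, 1.134]
wrist_force: [0.8, -0.9, -1.1]
finger_gap: 61.6
finger_force: 20.0
```

Emit:
servo_tool:
  motion:
    - [[0,0,0,0,0,0,1],[0,0,-0.04,0,0,0,1],[0,0,-0.08,0,0,0,1],[0,0,-0.095,0,0,0,1],[0,0,-0.103,0,0,0,1],[0,0,-0.108,0,0,0,1],[0,0,-0.111,0,0,0,1],[0,0,-0.112,0,0,0,1],[0,0,-0.113,0,0,0,1]]

```text
clock: 10.35
eef_pos: [512.0, -109.4, 31.6]
eef_rot: [3.141, -0.0, 1.135]
wrist_force: [-6.2, 3.1, 13.9]
finger_gap: 61.6
finger_force: 20.0
```

Emit:
servo_tool:
  motion:
    - [[0,0,0.001,0,0,0,1],[0,0,0.001,0,0,0,0],[0,0,0.001,0,0,0,0],[0,0,0.001,0,0,0,0],[0,0,0.001,0,0,0,0],[0,0,0.03,0,0,0,0],[0,0,0.1,0,0,0,0],[0,0,0.2,0,0,0,0],[0,0,0.3,0,0,0,0],[0.03,0.06,0.3,0,0,0,0]]

```text
clock: 11.35
eef_pos: [528.6, -81.6, 187.3]
eef_rot: [3.131, -0.002, 1.132]
wrist_force: [0.6, 0.2, -0.2]
finger_gap: 94.0
finger_force: 0.0
```

Emit:
servo_tool:
  motion:
    - [[0.287,0.608,0,0,0,0,0],[0.287,0.608,0,0,0,0,0],[0.287,0.608,0,0,0,0,0],[0.287,0.608,0,0,0,0,0],[0.287,0.608,0,0,0,0,0],[0.287,0.608,0,0,0,0,0],[0.287,0.608,0,0,0,0,0],[0.287,0.608,0,0,0,0,0],[0.287,0.608,0,0,0,0,0],[0.287,0.608,0,0,0,0,0]]

```text
clock: 12.35
eef_pos: [670.0, 223.6, 180.5]
eef_rot: [-3.141, 0.0, 1.134]
wrist_force: [-0.2, 0.4, 0.7]
finger_gap: 94.0
finger_force: 0.0
```

```bash
python3 near.py 670.5 224 53 66 42 wrist,scene,top _3; python3 near.py 512 -110 57 70 45 scene,top;python3 near.py 488 -186 80 100 35 scene,top
```

```text
{'eef_pos': array([670.03 , 223.558, 180.486]), 'eef_rot': array([-3.141,  0.   ,  1.134]), 'wrist_force': array([-0.16 ,  0.427,  0.725])}
wrist 716 ((670.6865844726562, 224.64866638183594), 29.911161422729492) [669.9 222.9  59.6]
scene 100 ((673.03955078125, 222.87254333496094), 31.695463180541992) [673.6 223.3  58.1]
{'eef_pos': array([670.189, 223.495, 180.976]), 'eef_rot': array([ 3.141, -0.   ,  1.133]), 'wrist_force': array([-1.537, -0.266, -0.022])}
scene 315 ((512.7051391601562, -110.95848846435547), 32.70350646972656) [ 515.1 -110.9   64.1]
top 369 ((510.4586486816406, -109.23295593261719), 30.630571365356445) [ 510.5 -109.    64.3]
{'eef_pos': array([670.236, 223.833, 180.944]), 'eef_rot': array([ 3.141, -0.   ,  1.134]), 'wrist_force': array([-0.743,  0.169, -0.236])}
scene 44 ((489.0085754394531, -186.59361267089844), 10.597367286682129) [ 491.3 -187.5   87.2]
top 41 ((486.4723815917969, -188.48060607910156), 10.027430534362793) [ 486.9 -187.    87.5]
```

View pics/scene_3.png

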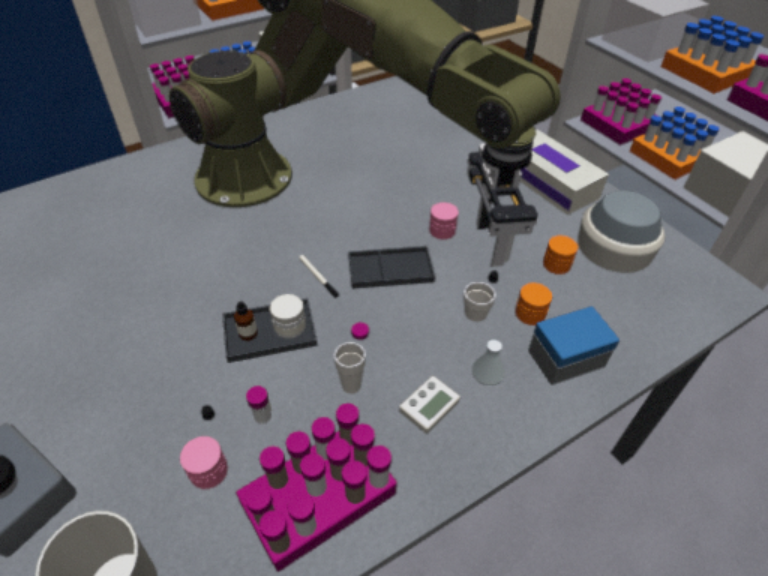

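Jar (287,315) and bottle (245,322) are standing in the plain tray, at the right heights and 80 mm apart. The gripper is over the wide cup.

Emit:
servo_tool:
  motion:
    - [[0.001,0.001,-0.07,0,0,0,0],[0.001,0.001,-0.14,0,0,0,0],[0.001,0.001,-0.21,0,0,0,0],[0.001,0.001,-0.27,0,0,0,0],[0.001,0.001,-0.299,0,0,0,0],[0.001,0.001,-0.299,0,0,0,0],[0.001,0.001,-0.299,0,0,0,1],[0.001,0.001,-0.299,0,0,0,1],[0.001,0.001,-0.299,0,0,0,1],[0.001,0.001,-0.299,0,0,0,1]]
  newtons: 10

```text
clock: 13.7
eef_pos: [671.0, 225.2, 31.9]
eef_rot: [3.141, -0.001, 1.135]
wrist_force: [0.1, -0.5, -0.5]
finger_gap: 65.3
finger_force: 0.0
```

Emit:
servo_tool:
  motion:
    - [[0,0,0,0,0,0,1],[0,0,0,0,0,0,1],[0,0,0,0,0,0,1]]

```text
clock: 14.0
eef_pos: [670.9, 225.2, 31.6]
eef_rot: [3.141, -0.001, 1.135]
wrist_force: [-1.6, 0.3, 5.6]
finger_gap: 60.7
finger_force: 10.0
```

Emit:
servo_tool:
  motion:
    - [[0,0,0.03,0,0,0,1],[0,0,0.07,0,0,0,1],[-0.02,-0.01,0.11,0,0,0,1],[-0.07,-0.02,0.12,0,0,0,1],[-0.13,-0.035,0.12,0,0,0,1],[-0.19,-0.055,0.12,0,0,0,1],[-0.25,-0.075,0.12,0,0,0,1],[-0.31,-0.09,0.12,0,0,0,1],[-0.35,-0.1,0.12,0,0,0,1],[-0.362,-0.104,0.12,0,0,0,1]]

```text
clock: 15.0
eef_pos: [488.5, 172.9, 91.8]
eef_rot: [3.141, -0.0, 1.135]
wrist_force: [0.0, -1.0, -0.4]
finger_gap: 60.6
finger_force: 10.0
```

Emit:
servo_tool:
  motion:
    - [[0,0,0,0,0,0,1],[0,0,-0.04,0,0,0,1],[0,0,-0.08,0,0,0,1],[0,0,-0.095,0,0,0,1],[0,0,-0.103,0,0,0,1],[0,0,-0.107,0,0,0,1],[0,0,-0.11,0,0,0,1],[0,0,-0.111,0,0,0,1],[0,0,-0.112,0,0,0,1]]

```text
clock: 15.9
eef_pos: [490.0, 173.2, 35.5]
eef_rot: [3.141, -0.001, 1.135]
wrist_force: [-2.7, -0.3, 7.7]
finger_gap: 61.1
finger_force: 10.0
```

Emit:
servo_tool:
  motion:
    - [[0,0,0.001,0,0,0,1],[0,0,0.001,0,0,0,0],[0,0,0.001,0,0,0,0],[0,0,0.001,0,0,0,0],[0,0,0.001,0,0,0,0],[0,0,0.03,0,0,0,0],[0,0,0.1,0,0,0,0],[0,0,0.2,0,0,0,0],[0,0,0.3,0,0,0,0],[0.04,-0.05,0.3,0,0,0,0]]

```text
clock: 16.9
eef_pos: [511.2, 150.1, 191.9]
eef_rot: [3.134, -0.007, 1.138]
wrist_force: [0.7, -0.8, -0.1]
finger_gap: 94.1
finger_force: 0.0
```

```bash
python3 near.py 490 173 57 70 42 wrist,scene,top _4
```

```text
{'eef_pos': array([511.151, 150.102, 191.949]), 'eef_rot': array([ 3.134, -0.007,  1.138]), 'wrist_force': array([ 0.653, -0.81 , -0.059])}
wrist 691 ((489.0727844238281, 172.70668029785156), 29.957807540893555) [487.4 171.5  63.6]
scene 88 ((490.096923828125, 172.31167602539062), 31.083759307861328) [491.  174.   61.9]
top 23 ((481.5290222167969, 156.14874267578125), 22.046926498413086) [479.7 150.3  62.8]
```

Emit:
servo_tool:
  motion:
    - [[0.361,-0.442,0,0,0,0,0],[0.361,-0.442,0,0,0,0,0],[0.361,-0.442,0,0,0,0,0],[0.361,-0.442,0,0,0,0,0],[0.361,-0.442,0,0,0,0,0],[0.361,-0.442,0,0,0,0,0],[0.361,-0.442,0,0,0,0,0],[0.361,-0.442,0,0,0,0,0],[0.361,-0.442,0,0,0,0,0]]

```text
clock: 17.95
eef_pos: [689.6, -71.5, 184.5]
eef_rot: [-3.141, 0.0, 1.136]
wrist_force: [-0.2, -0.7, -0.3]
finger_gap: 93.9
finger_force: 0.0
```

```bash
python3 near.py 690.5 -73 88 101 40 wrist,scene _5;python3 near.py 490 173 57 70 42 scene,top
```

```text
{'eef_pos': array([689.637, -71.51 , 184.522]), 'eef_rot': array([-3.141,  0.   ,  1.136]), 'wrist_force': array([-0.198, -0.72 , -0.28 ])}
wrist 789 ((690.3959350585938, -73.81011962890625), 26.025270462036133) [690.2 -74.9  94.4]
scene 103 ((692.2374267578125, -74.3130111694336), 26.32046127319336) [695.5 -76.1  92.9]
{'eef_pos': array([689.794, -71.577, 185.211]), 'eef_rot': array([-3.142, -0.   ,  1.136]), 'wrist_force': array([-1.36 , -0.862,  0.325])}
scene 93 ((490.4508972167969, 173.69879150390625), 31.7974853515625) [491.4 173.4  61.9]
top 66 ((488.5291442871094, 173.12303161621094), 29.960790634155273) [488.4 174.   63.4]
```

Emit:
servo_tool:
  motion:
    - [[0.001,-0.0045,-0.07,0,0,0,0],[0.001,-0.0045,-0.14,0,0,0,0],[0.001,-0.0045,-0.2,0,0,0,0],[0.001,-0.0045,-0.24,0,0,0,0],[0.001,-0.0045,-0.24,0,0,0,0],[0.001,-0.0045,-0.24,0,0,0,0],[0.001,-0.0045,-0.24,0,0,0,1],[0.001,-0.0045,-0.24,0,0,0,1],[0.001,-0.0045,-0.24,0,0,0,1],[0.001,-0.0045,-0.24,0,0,0,1]]
  newtons: 10

```text
clock: 19.15
eef_pos: [690.8, -75.2, 65.4]
eef_rot: [3.141, -0.0, 1.135]
wrist_force: [0.1, -0.4, 0.4]
finger_gap: 65.9
finger_force: 0.0
```

Emit:
servo_tool:
  motion:
    - [[0,0,0,0,0,0,1],[0,0,0,0,0,0,1],[0,0,0,0,0,0,1],[0,0,0,0,0,0,1],[0,0,0,0,0,0,1]]

```text
clock: 19.65
eef_pos: [690.7, -75.1, 65.0]
eef_rot: [3.142, -0.0, 1.135]
wrist_force: [-0.9, 0.2, 0.8]
finger_gap: 52.2
finger_force: 10.0
```

Emit:
servo_tool:
  motion:
    - [[0,0,0.05,0,0,0,1],[0,0,0.11,0,0,0,1],[-0.02,0.03,0.17,0,0,0,1],[-0.07,0.09,0.2,0,0,0,1],[-0.12,0.15,0.2,0,0,0,1],[-0.17,0.21,0.2,0,0,0,1],[-0.22,0.27,0.2,0,0,0,1],[-0.27,0.33,0.2,0,0,0,1],[-0.32,0.39,0.2,0,0,0,1],[-0.36,0.44,0.2,0,0,0,1]]

```text
clock: 20.65
eef_pos: [509.2, 146.1, 165.0]
eef_rot: [-3.142, -0.0, 1.135]
wrist_force: [0.5, 0.7, -1.4]
finger_gap: 52.2
finger_force: 10.0
```

Emit:
servo_tool:
  motion:
    - [[-0.03,0.04,0,0,0,0,1],[-0.043,0.0545,0,0,0,0,1],[-0.043,0.0545,0,0,0,0,1],[-0.043,0.0545,0,0,0,0,1],[-0.043,0.0545,0,0,0,0,1]]

```text
clock: 21.15
eef_pos: [489.8, 171.3, 164.8]
eef_rot: [3.142, 0.0, 1.134]
wrist_force: [-0.1, -0.1, -1.4]
finger_gap: 52.5
finger_force: 10.0
```

```bash
python3 near.py 489.5 173 185 202 40 scene,top _6;python3 near.py 489.5 173 57 68 42 scene,wrist _6
```

```text
{'eef_pos': array([489.784, 171.277, 164.843]), 'eef_rot': array([3.142, 0.   , 1.134]), 'wrist_force': array([-0.079, -0.134, -1.362])}
scene 77 ((497.94561767578125, 168.97427368164062), 30.628326416015625) [505.7 163.8 191.9]
{'eef_pos': array([489.635, 171.387, 164.81 ]), 'eef_rot': array([-3.141,  0.   ,  1.134]), 'wrist_force': array([ 0.277, -0.388, -0.099])}
scene 84 ((490.7805480957031, 173.0996856689453), 31.425962448120117) [493.7 171.5  61.8]
wrist 472 ((489.20611572265625, 172.8775634765625), 29.923982620239258) [495.2 185.5  63.9]
```

View pics/wrist_6.png

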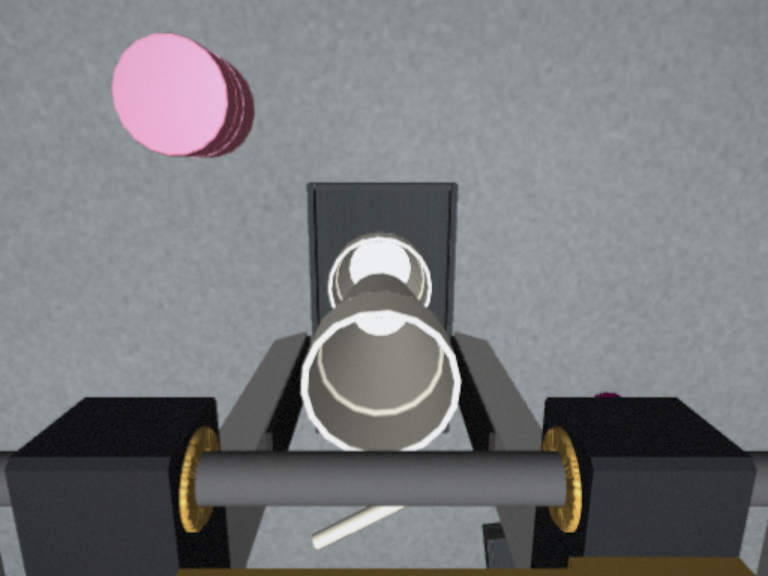

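The wrist picture shows the narrow cup (381,381) in line with the wide cup (380,287). It needs under 1 mm of correction, so I'll lower it slowly.

Emit:
servo_tool:
  motion:
    - [[-0.001,0.0015,-0.03,0,0,0,1],[-0.001,0.0015,-0.06,0,0,0,1],[-0.001,0.0015,-0.08,0,0,0,1],[-0.001,0.0015,-0.1,0,0,0,1],[-0.001,0.0015,-0.12,0,0,0,1],[-0.001,0.0015,-0.14,0,0,0,1],[-0.001,0.0015,-0.155,0,0,0,1],[-0.001,0.0015,-0.167,0,0,0,1],[-0.001,0.0015,-0.175,0,0,0,1],[-0.001,0.0015,-0.179,0,0,0,1]]

```text
clock: 22.35
eef_pos: [488.7, 172.8, 75.2]
eef_rot: [-3.142, 0.0, 1.135]
wrist_force: [0.5, 0.6, -1.2]
finger_gap: 52.6
finger_force: 10.0
```

Emit:
servo_tool:
  motion:
    - [[0,0,-0.002,0,0,0,1],[0,0,-0.004,0,0,0,1],[0,0,-0.006,0,0,0,1],[0,0,-0.006,0,0,0,1]]

```text
clock: 22.75
eef_pos: [488.7, 172.9, 72.5]
eef_rot: [3.142, -0.0, 1.135]
wrist_force: [-0.4, -0.3, -1.2]
finger_gap: 52.2
finger_force: 10.0
```

No contact yet, so I'll go a little lower.

Emit:
servo_tool:
  motion:
    - [[0,0,-0.001,0,0,0,1],[0,0,-0.002,0,0,0,1],[0,0,-0.003,0,0,0,1],[0,0,-0.003,0,0,0,1]]

```text
clock: 23.15
eef_pos: [489.0, 173.1, 71.9]
eef_rot: [3.141, -0.001, 1.135]
wrist_force: [-2.9, -0.9, 9.7]
finger_gap: 52.1
finger_force: 10.0
```

Emit:
servo_tool:
  motion:
    - [[0,0,0.002,0,0,0,1],[0,0,0.002,0,0,0,0],[0,0,0.002,0,0,0,0],[0,0,0.002,0,0,0,0],[0,0,0.002,0,0,0,0],[0,0,0.03,0,0,0,0],[0,0,0.1,0,0,0,0],[0,0,0.19,0,0,0,0],[0,0,0.25,0,0,0,0],[0.03,0.06,0.25,0,0,0,0]]

```text
clock: 24.15
eef_pos: [505.0, 202.0, 201.0]
eef_rot: [3.136, -0.005, 1.132]
wrist_force: [0.0, -0.5, 0.1]
finger_gap: 94.0
finger_force: 0.0
```

Emit:
servo_tool:
  motion:
    - [[0.14,0.34,0,0,0,0,0],[0.14,0.34,0,0,0,0,0],[0.14,0.34,0,0,0,0,0],[0.14,0.34,0,0,0,0,0],[0.14,0.34,0,0,0,0,0],[0.14,0.34,0,0,0,0,0],[0.14,0.34,0,0,0,0,0],[0.14,0.34,0,0,0,0,0]]

```text
clock: 24.95
eef_pos: [573.7, 371.8, 196.6]
eef_rot: [3.141, -0.0, 1.134]
wrist_force: [-0.4, -0.8, 0.0]
finger_gap: 94.2
finger_force: 0.0
```

```bash
python3 near.py 574 373 108 121 30 wrist,scene,top _7;python3 near.py 489.5 173 94 108 42 scene,top;python3 near.py 489.5 173 57 68 42 scene,top
```

```text
{'eef_pos': array([573.739, 371.845, 196.591]), 'eef_rot': array([ 3.141, -0.   ,  1.134]), 'wrist_force': array([-0.396, -0.818,  0.037])}
wrist 1445 ((574.933349609375, 375.1105041503906), 17.50278663635254) [575.2 376.  115.7]
scene 85 ((574.33154296875, 372.6533203125), 18.911991119384766) [577.4 370.8 114.5]
top 130 ((573.7587890625, 373.4935607910156), 17.06810188293457) [573.5 372.9 114.9]
{'eef_pos': array([573.771, 372.256, 196.524]), 'eef_rot': array([ 3.141e+00, -1.000e-03,  1.134e+00]), 'wrist_force': array([0.194, 0.113, 0.485])}
scene 99 ((490.6803283691406, 175.0077362060547), 27.17246437072754) [490.5 174.3  99.2]
top 66 ((488.2677001953125, 174.8140411376953), 25.66352081298828) [488.8 178.  101.2]
{'eef_pos': array([573.738, 372.481, 196.275]), 'eef_rot': array([ 3.141, -0.   ,  1.134]), 'wrist_force': array([-0.024, -0.427,  0.284])}
scene 85 ((493.1212463378906, 172.38758850097656), 30.549692153930664) [502.  165.1  62.6]
top 57 ((487.84381103515625, 172.38914489746094), 29.409330368041992) [487.6 167.2  62.7]
```

View pics/wrist_7.png

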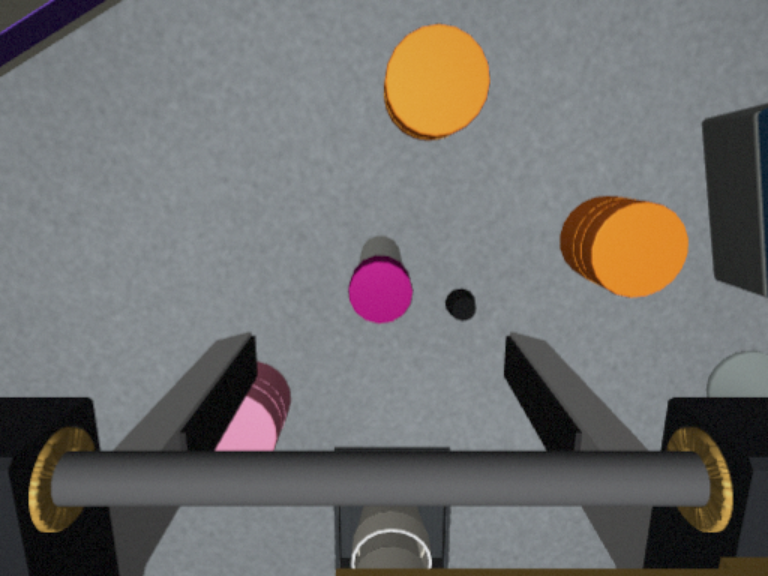

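The tall tube's cap is at (381,290), centred between the fingers. The pink jar sits below finger height. The nested narrow cup reads a rim height of about 101 mm, which is fully down.

Emit:
servo_tool:
  motion:
    - [[0.001,0.0035,-0.07,0,0,0,0],[0.001,0.0035,-0.14,0,0,0,0],[0.001,0.0035,-0.19,0,0,0,0],[0.001,0.0035,-0.222,0,0,0,0],[0.001,0.0035,-0.222,0,0,0,0],[0.001,0.0035,-0.222,0,0,0,1],[0.001,0.0035,-0.222,0,0,0,1],[0.001,0.0035,-0.222,0,0,0,1],[0.001,0.0035,-0.222,0,0,0,1],[0.001,0.0035,-0.222,0,0,0,1]]
  newtons: 12

```text
clock: 26.3
eef_pos: [574.3, 374.7, 85.4]
eef_rot: [3.141, -0.001, 1.135]
wrist_force: [-0.3, 0.0, 0.2]
finger_gap: 57.6
finger_force: 0.0
```

Emit:
servo_tool:
  motion:
    - [[0,0,0,0,0,0,1],[0,0,0,0,0,0,1],[0,0,0,0,0,0,1],[0,0,0,0,0,0,1],[0,0,0,0,0,0,1],[0,0,0,0,0,0,1]]

```text
clock: 26.9
eef_pos: [574.2, 374.6, 85.0]
eef_rot: [3.142, -0.0, 1.135]
wrist_force: [-0.4, -0.4, 0.2]
finger_gap: 34.6
finger_force: 12.0
```

Emit:
servo_tool:
  motion:
    - [[0,0,0.05,0,0,0,1],[0,0,0.11,0,0,0,1],[0,0,0.18,0,0,0,1],[0,0,0.24,0,0,0,1],[-0.01,-0.02,0.27,0,0,0,1],[-0.03,-0.07,0.27,0,0,0,1],[-0.06,-0.14,0.27,0,0,0,1],[-0.09,-0.21,0.27,0,0,0,1],[-0.12,-0.28,0.27,0,0,0,1],[-0.15,-0.35,0.27,0,0,0,1]]

```text
clock: 27.9
eef_pos: [498.3, 198.3, 219.9]
eef_rot: [3.141, -0.0, 1.135]
wrist_force: [0.1, -1.0, -0.9]
finger_gap: 34.8
finger_force: 12.0
```

Emit:
servo_tool:
  motion:
    - [[-0.03,-0.07,0,0,0,0,1],[-0.06,-0.14,0,0,0,0,1],[-0.08,-0.19,0,0,0,0,1],[-0.091,-0.209,0,0,0,0,1],[-0.091,-0.209,0,0,0,0,1],[-0.091,-0.209,0,0,0,0,1]]

```text
clock: 28.5
eef_pos: [454.0, 95.8, 220.1]
eef_rot: [3.141, -0.0, 1.135]
wrist_force: [-0.5, 0.0, 0.3]
finger_gap: 34.5
finger_force: 12.0
```

Emit:
servo_tool:
  motion:
    - [[0,0,-0.04,0,0,0,1],[0,0,-0.09,0,0,0,1],[0,0,-0.14,0,0,0,1],[0,0,-0.19,0,0,0,1],[0,0,-0.22,0,0,0,1],[0,0,-0.24,0,0,0,1],[0,0,-0.253,0,0,0,1],[0,0,-0.259,0,0,0,1],[0,0,-0.261,0,0,0,1],[0,0,-0.261,0,0,0,1]]

```text
clock: 29.5
eef_pos: [454.0, 95.2, 89.9]
eef_rot: [3.141, -0.0, 1.135]
wrist_force: [-0.0, 0.3, -0.1]
finger_gap: 34.7
finger_force: 12.0
```

Emit:
servo_tool:
  motion:
    - [[0,0,-0.001,0,0,0,1],[0,0,-0.002,0,0,0,1],[0,0,-0.003,0,0,0,1],[0,0,-0.003,0,0,0,1]]

```text
clock: 29.9
eef_pos: [454.2, 95.1, 88.7]
eef_rot: [3.14, -0.001, 1.135]
wrist_force: [-0.4, 0.1, 5.6]
finger_gap: 34.5
finger_force: 12.0
```

Contact on the tray floor. I'll release, lift and check.

Emit:
servo_tool:
  motion:
    - [[0,0,0.0005,0,0,0,1],[0,0,0.0005,0,0,0,0.3],[0,0,0.0005,0,0,0,0.3],[0,0,0.0005,0,0,0,0.3],[0,0,0.0005,0,0,0,0.3],[0,0,0.0005,0,0,0,0.3],[0,0,0.02,0,0,0,0.3],[0,0,0.08,0,0,0,0.3],[0,0,0.16,0,0,0,0.3],[0,0,0.24,0,0,0,0.3]]

```text
clock: 30.9
eef_pos: [453.3, 95.1, 210.0]
eef_rot: [-3.141, 0.0, 1.135]
wrist_force: [-0.6, -0.0, 0.7]
finger_gap: 65.6
finger_force: 0.0
```

Emit:
servo_tool:
  motion:
    - [[-0.04,-0.08,0.05,0,0,0,0.3],[-0.08,-0.16,0.05,0,0,0,0.3],[-0.12,-0.24,0.05,0,0,0,0.3],[-0.14,-0.34,0.05,0,0,0,0.3],[-0.14,-0.44,0.05,0,0,0,0.3],[-0.14,-0.54,0.05,0,0,0,0.3],[-0.14,-0.64,0.05,0,0,0,0.3],[-0.14,-0.7,0.05,0,0,0,0.3],[-0.14,-0.7,0.05,0,0,0,0.3],[-0.14,-0.7,0.05,0,0,0,0.3]]

```text
clock: 31.9
eef_pos: [383.4, -254.9, 233.2]
eef_rot: [-3.141, -0.0, 1.134]
wrist_force: [-0.4, -0.7, -0.1]
finger_gap: 65.9
finger_force: 0.0
```

```bash
cat > chk.py <<'E'
from h import *
C={n:snap(n) for n in("scene","top")}
save(C["scene"],"end.png")
for o,(x,y,lo,hi,r) in dict(wide=(489.5,173,57,68,42),narrow=(489.5,173,96,108,42),tall=(454,95,112,125,35),short=(665,-236,64,76,35),jar=(512,-110,58,70,45),teat=(488,-187,84,100,30)).items():
    for n,c in C.items():
        P=cloud(c).reshape(-1,3);p=P[(np.hypot(P[:,0]-x,P[:,1]-y)<r)&(P[:,2]>lo)&(P[:,2]<hi)]
        if len(p)>5:
            (a,b),R=cv2.minEnclosingCircle(p[:,:2].astype(np.float32));print(o,n,len(p),round(a,1),round(b,1),round(R,1),"z",np.percentile(p[:,2],[50,95]).round(1))
E
python3 chk.py
```

```text
wide scene 89 492.5 172.1 30.6 z [62.2 66.6]
wide top 60 488.0 172.7 29.4 z [63.3 67.1]
narrow scene 77 489.1 175.2 27.5 z [100.3 103.4]
narrow top 61 488.0 174.6 25.9 z [101.8 105.9]
tall scene 90 456.6 94.6 19.2 z [118.8 121.4]
tall top 131 453.6 95.7 17.2 z [119.1 122. ]
short scene 155 666.6 -236.8 18.3 z [69.8 72.2]
short top 115 663.9 -235.8 16.9 z [70.  73.8]
jar scene 317 513.9 -109.5 32.0 z [64.4 66.8]
jar top 366 510.5 -109.2 30.6 z [64.5 67.9]
teat scene 27 488.7 -187.0 9.8 z [90.6 95.6]
teat top 29 486.5 -188.1 9.8 z [90.7 96. ]
```

View pics/end.png

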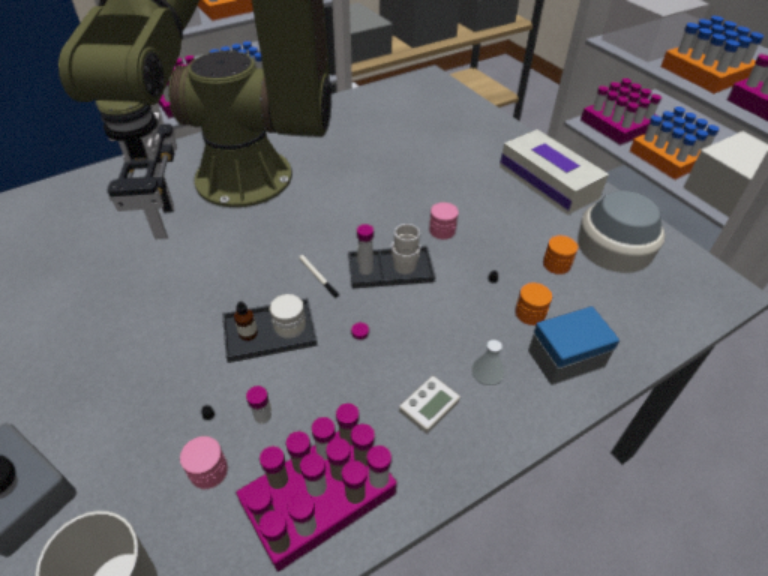

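The picture shows both kits standing upright: the tall tube (366,250) and nested cups (405,250), and the bottle (245,322) and jar (287,315). The short tube at (259,402) hasn't moved. All measured heights match, so I'm handing in.

```bash
python3 -c "
from cell import manip
print(manip.sign_off())"
```

```text
the job is handed in; nothing more can be done
None
```

I made up both kits and handed the job in at about 32 s; the last camera check put all five parts in place and the short tube unmoved, but sign-off returned no verdict.

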